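Shut three manifold valves in order

ROBOT

A 6-joint arm with a two-finger parallel gripper is mounted at the origin on a cart in front of the work surface, level with it; the furniture and walls round the work are solid. World frame = base frame: x ahead of the robot, y to its left, z up, the work surface at z = 0. Lengths are in mm, angles in rad, forces in N, time in s.
With the tool pointing down it reaches from about 350 to 775 mm from the base axis. Payload 5.5 kg.
Tool frame: the origin (TCP) lies on the centre line of the jaws, within the pads' length; the fingertips stand ctrl.tip_extent ahead of it and the grasp point (between the pads) lies 5 mm behind it (ctrl.tip_extent is the distance from the TCP to the fingertips, in mm); y points along the fingers, z is the direction in which the jaws open and shut, and the axes are right-handed (so a half turn about y gives the same grasp; the last joint's range is limited). The gripper opens to 85 mm and grips with 20 to 120 N. Pads are 22 mm wide; open, the fingers measure 114 mm over their backs; the gripper's body (76 mm by 85 mm) begins 54 mm behind the grasp point. The pads swing forward as they close: fully open they stand 13 mm farther back than shut.
Start: joints at [1.085, 0.313, 0.046, 1.304, 0, 1.431], TCP at [194.922, 540.995, 245.323] pointing down, gripper open.
Joint ranges: [-2.76, 2.76], [-0.86, 1.69], [-1.03, 1.26], [-2.2, 2.34], [-1.47, 1.5], [-3.14, 3.14]. Speed limits (rad/s): [2.57, 2.57, 3.14, 3.14, 3.14, 3.14].

INTERFACE

Orientations are given as a rotation vector (axis times angle).
In Python, from plant import ctrl, imaging, job gives the robot as it stands.
- The arm moves only by the tool carry_out, never from a script. Its argument "increments" is a list of rows, each a list of 3 entries, a list of its own where there are three numbers: the opening, from 0 (shut) to 1 (fully open), then the shift along the tool's x, y, z in m, then the turn about the tool's y in rad. A call has exactly 10 rows; each row shifts and turns the commanded pose from where the row before left it, along the tool's axes as they then stand; what a row does not reach is not made up. A row lasts 1/12 s, in which the tool goes at most 41.7 mm and 7.16 degrees, less where a joint would pass 70% of its speed; a pose out of reach is approached as far as the arm can. A call with a gripper value outside its range is refused whole. The fingers move at their own pace and stop on an object; "squeeze" is the grip in N (left out, the last holds). Time passes only in rows, so rows that do not move let the fingers close, or fill a call up. It gives the time, the measured TCP pose, the force and the opening at its end, in the units of the state.
- ctrl.observe(): the state, without advancing time (a new reading comes with each control period).
- imaging.snapshot(name): name is "scene" or "top" or "wrist"; returns a dict with "img" (480x640x3 uint8, red, green, blue), "fx", "fy", "cx", "cy" (pixels), "k1" (the pictures are not rectified: a ray, as slopes to the right and down, at radius r is drawn at 1 + k1 r^2 times it, then the intrinsics apply), "origin" and "rotation" of the camera in the world; the wrist camera has in their place "hand_eye" (4x4, takes a point from camera to tool coordinates, whose origin is the TCP and whose axes are the tool frame's). Camera axes: x right, y down, z forward; pixel columns grow to the right and rows downward; lengths in mm; the calibration is good to about 2 mm. A picture is of the moment at which its call begins: read the wrist's pose just before it. There is no depth.
- job.sign_off(): hands the job in, once; it reports no verdict.
The state is a dict: "time": time; "joint_positions": joint angles; "qvel": joint speeds; "effort": joint torques, N m; "eef_pos": TCP position; "orientation": TCP orientation; "wrist_force": force on the tool from outside, world axes, zero at the start; "wrist_torque": the same for the moment, N m; "grip_width": finger opening in mm.
Only numpy, scipy, OpenCV 4.12 (cv2) and the standard library are available. Lean on these libraries where they do the work, as an engineer would, in place of code of your own. Each camera call takes 0.05 s, during which the arm holds its last target. There are 200 camera calls.

TASK

Shut off the gas manifold by touch alone: with the fingertips press the valve with the large round head fully down first, then the square one, and last the small round one, each lightly. Leave the bar-shaped valve up, do not pull any head upward, and leave the bottles and small parts standing round the manifold where they are.

Things in the scene. Friction and masses are not known exactly. Their poses are not given: they have to be found in the camera images.
- manifold: fixed aluminium rail, 244 mm long along its y, 46 mm wide, top 24 mm above the worktop, on two feet 76 mm wide; origin on the worktop under its centre. Four valve blocks stand in a row on it, centres 60 mm apart (30 and 90 mm either side of the rail's middle); which valve stands where varies
- round_valve: valve with the large round push head: fixed aluminium block 42 x 42 x 32 mm on the rail; origin under the block's centre, 24 mm above the worktop; z up, same yaw as the manifold
- round_push (a joint): travel in m of the large round push head, straight down: 0 as built, 0.014 pushed fully in against the stop, -0.010 pulled out; starts at 0 to 0.003. It moves at about 4 N, has no return spring and stays where it is left; the stop is firm, press on it with well under 30 N
- round_top (a point): centre of the top face of this head (grey plastic, large round head, 38 mm across, edge rounded, flat top 32 mm across, 14 mm thick, on a 9 mm stem). It moves with the head: 86 mm above the worktop at travel 0, 72 mm when fully in; all four heads are alike in height and travel
- square_valve: valve with the square push head: fixed aluminium block 42 x 42 x 32 mm on the rail; origin under the block's centre, 24 mm above the worktop; z up, same yaw as the manifold
- square_push (a joint): travel in m of the square push head, straight down: 0 as built, 0.014 pushed fully in against the stop, -0.010 pulled out; starts at 0 to 0.003. It moves at about 4 N, has no return spring and stays where it is left; the stop is firm, press on it with well under 30 N
- square_top (a point): centre of the top face of this head (grey plastic, square head, 26 x 26 mm, 14 mm thick, on a 9 mm stem). It moves with the head: 86 mm above the worktop at travel 0, 72 mm when fully in; all four heads are alike in height and travel
- small_valve: valve with the small round push head: fixed aluminium block 42 x 42 x 32 mm on the rail; origin under the block's centre, 24 mm above the worktop; z up, same yaw as the manifold
- small_push (a joint): travel in m of the small round push head, straight down: 0 as built, 0.014 pushed fully in against the stop, -0.010 pulled out; starts at 0 to 0.003. It moves at about 4 N, has no return spring and stays where it is left; the stop is firm, press on it with well under 30 N
- small_top (a point): centre of the top face of this head (grey plastic, small round head, 18 mm across, 14 mm thick, on a 9 mm stem). It moves with the head: 86 mm above the worktop at travel 0, 72 mm when fully in; all four heads are alike in height and travel
- bar_valve: valve with the bar-shaped push head: fixed aluminium block 42 x 42 x 32 mm on the rail; origin under the block's centre, 24 mm above the worktop; z up, same yaw as the manifold
- bar_push (a joint): travel in m of the bar-shaped push head, straight down: 0 as built, 0.014 pushed fully in against the stop, -0.010 pulled out; starts at 0 to 0.003. It moves at about 4 N, has no return spring and stays where it is left; the stop is firm, press on it with well under 30 N
- bar_top (a point): centre of the top face of this head (grey plastic, narrow bar-shaped head, 42 x 11 mm, long side across the manifold, 14 mm thick, on a 9 mm stem). It moves with the head: 86 mm above the worktop at travel 0, 72 mm when fully in; all four heads are alike in height and travel
- amber_small: bystander, loose: brown glass bottle with black cap, 49 mm wide, 99 mm tall; origin at the centre of its underside (as it stands at the start)
- white_bottle: bystander, loose: white plastic bottle with red cap, 55 mm wide, 111 mm tall; origin at the centre of its underside (as it stands at the start)
- vial_1: bystander, loose: small clear vial with white cap, 23 mm wide, 51 mm tall; origin at the centre of its underside (as it stands at the start)
- union_0: bystander, loose: metal tube union lying down, 13 x 36 x 15 mm; origin at the centre of its underside (as it stands at the start)
- stopper: bystander, loose: pale rubber stopper, 28 mm wide, 26 mm tall; origin at the centre of its underside (as it stands at the start)

How it is judged (in metres and radians):
On the way, in this order (a step that is already met when the one before it is completed fails the run):
1. the large round head is pushed in (value of joint round_push above 0.0105 m), for 0.1 s.
2. the square head is pushed in (value of joint square_push above 0.0105 m), for 0.1 s.
3. the small round head is pushed in (value of joint small_push above 0.0105 m), for 0.1 s.
At the end, for the whole second after the job is handed in: The large round, square and small round heads are each at least 10.5 mm down their 14 mm travel and still, the bar-shaped head is less than 6 mm down, and every bystander is at rest within 20 mm of where it stood (value of joint each of round_push, square_push, small_push above 0.0105 m and value of joint bar_push below 0.006 m and velocity of joint each of round_push, square_push, small_push, bar_push below 0.01 m/s and distance of each of amber_small, white_bottle, vial_1, union_0, stopper from where it was at the start of the episode below 0.02 m and linear speed of each of amber_small, white_bottle, vial_1, union_0, stopper below 0.02 m/s); the robot touches nothing.
It fails at once if a head was pushed before the one that should come first was in ((value of joint square_push above 0.006 m and value of joint round_push below 0.01 m) or (value of joint small_push above 0.006 m and value of joint square_push below 0.01 m)).
It fails at once if the bar-shaped head was pushed (value of joint bar_push above 0.006 m).
It fails at once if a head was pulled up instead of pushed (value of joint any of round_push, square_push, small_push, bar_push below -0.003 m).
It fails at once if a valve was pressed with more than 30 N (contact force between the fingers and round_valve above 30 N or contact force between the fingers and square_valve above 30 N or contact force between the fingers and small_valve above 30 N or contact force between the fingers and bar_valve above 30 N).
It fails at once if a bystander was shifted by more than 20 mm, knocked over or lifted (distance of any of amber_small, white_bottle, vial_1, union_0, stopper from where it was at the start of the episode above 0.02 m or angle between any of amber_small, white_bottle, vial_1, stopper's own z axis and vertical above 0.5 rad).
It also fails if it takes over 38 s, if anything falls off the work surface, if the arm or the gripper's body presses on something with over 40 N, if the wrist force passes 120 N, or if a joint passes its speed limit or range.

## Working session

There is one attempt and no reset: what is moved stays moved. The work goes in short steps, Python scripts to look and compute and a tool call to move; the robot and the scene stay as the last step left them, time stands still between calls to the robot, and variables do not carry over. Pictures are saved under pics/ and viewed, about 8 in all and at most 12, crops included, and the job is handed in when it is done.

Besides the shell and the picture viewer there is one more tool, called after ">>>" as name(argument=value, ...) on one line, values as JSON. carry_out: Moves the arm, as the interface text tells. Its arguments: {"type":"object","properties":{"increments":{"type":"array"},"squeeze":{"type":"number"}},"required":["increments"]}

```bash
ls; mkdir -p pics
python3 - <<'E'
from plant import ctrl, imaging, job
import cv2
print(ctrl.observe(), ctrl.tip_extent)
for n in ("top","scene"):
    s=imaging.snapshot(n); cv2.imwrite(f"pics/{n}0.png",s["img"][:,:,::-1])
    print({k:v for k,v in s.items() if k!="img"})
E
```

```text
pics
{'time': 0.0, 'joint_positions': array([1.08541375e+00, 3.14021917e-01, 4.49823920e-02, 1.30360409e+00,
       3.15240184e-05, 1.43115353e+00]), 'qvel': array([ 6.66597471e-04, -1.56191138e-03,  4.13077868e-04,  7.93673923e-04,
        9.67750098e-05,  8.01620132e-04]), 'effort': array([ 7.26192156e-04, -4.80623281e+01,  2.98535782e+01,  1.95620977e-02,
       -1.99672172e-04,  8.80238868e-07]), 'eef_pos': array([194.65880143, 540.53326611, 244.39800711]), 'orientation': array([-1.55546865,  0.27183555, -0.27089223]), 'wrist_force': array([-0.24683835,  0.49169036,  0.6598161 ]), 'wrist_torque': array([-0.04476447,  0.00119609,  0.03651379]), 'grip_width': 85.38245841989269} 14.0
{'fx': 481.35157471732174, 'fy': 481.35157471732174, 'cx': 318.4092594670994, 'cy': 237.89226884110874, 'k1': -0.0012471357730616333, 'origin': array([445.97694099, 303.49039328, 923.17009525]), 'rotation': array([-2.19241829,  2.13287047, -0.09961176])}
{'fx': 621.3353343699246, 'fy': 621.3353343699246, 'cx': 323.5313622815614, 'cy': 232.4327554857508, 'k1': 0.057901437681860776, 'origin': array([234.82473472, 934.89737554, 578.43616266]), 'rotation': array([-0.57175126,  2.55972886, -1.29304205])}
```

View pics/top0.png

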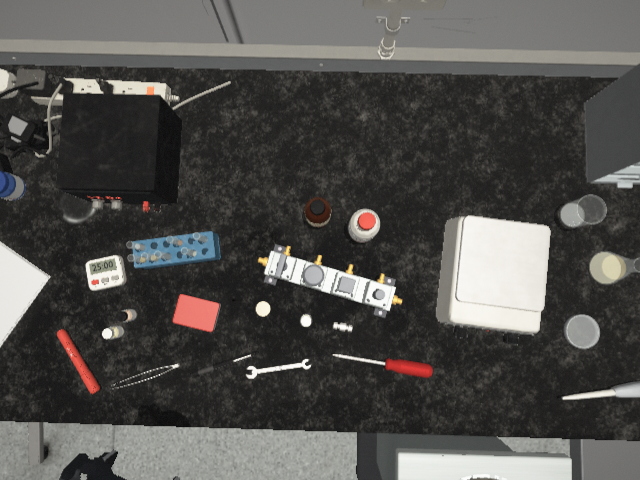

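View pics/scene0.png

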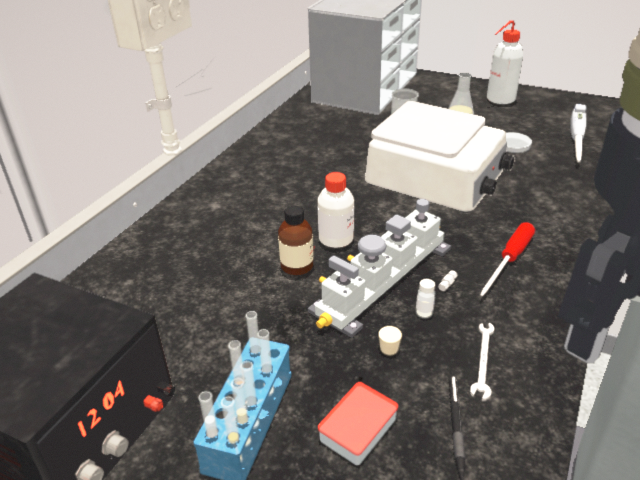

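The top view shows, from left to right, bar (278,262), large round (314,274), square (347,285) and small round (379,294). I'll refine these on an enlarged crop.

```bash
cat > h.py <<'E'
import numpy as np, cv2
from scipy.spatial.transform import Rotation as R
def to_plane(s,uv,z):
    K=np.array([[s["fx"],0,s["cx"]],[0,s["fy"],s["cy"]],[0,0,1]])
    p=cv2.undistortPoints(np.array(uv,float).reshape(-1,1,2),K,np.array([s["k1"],0,0,0]))[:,0]
    d=np.c_[p,np.ones(len(p))]@R.from_rotvec(s["rotation"]).as_matrix().T
    return s["origin"]+d*((z-s["origin"][2])/d[:,2])[:,None]
E
python3 - <<'E'
from h import *
from plant import imaging,ctrl
s=imaging.snapshot("top")
print(to_plane(s,[[278,262],[314,274],[347,285],[379,294]],85))
print(R.from_rotvec(ctrl.observe()["orientation"]).as_matrix().round(3))
a=cv2.resize(s["img"][235:325,250:410,::-1],None,fx=5,fy=5,interpolation=cv2.INTER_CUBIC)
cv2.imwrite("pics/topc.png",a)
E
```

```text
[[488.73960982 383.5456124   85.        ]
 [469.62288291 320.20151775  85.        ]
 [452.20941868 262.50416034  85.        ]
 [438.2820741  206.92929138  85.        ]]
[[ 0.941 -0.001  0.339]
 [-0.339 -0.001  0.941]
 [-0.    -1.    -0.001]]
```

View pics/topc.png

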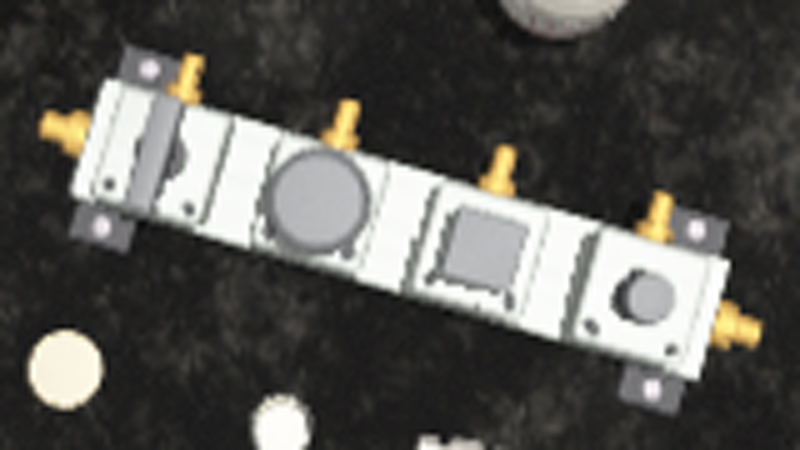

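The crop centres the heads at round (318,199), square (487,249), small (649,297) and bar (154,154).

Run:
```python
from h import *
from plant import imaging,ctrl
s=imaging.snapshot("top")
c=np.array([[154,154],[318,199],[487,249],[649,297]])/5-.4+[250,235]
P=to_plane(s,c,85)[:,:2]
k=np.array([90,30,-30,-90]); m=P.mean(0); d=(k@P)/(k@k); n=d/np.linalg.norm(d)
F=m+k[:,None]*n
print(P.round(1),"scale",np.linalg.norm(d),"yaw",np.degrees(np.arctan2(n[1],n[0])));print(F.round(1))
o=ctrl.observe(); M=R.from_rotvec(o["orientation"]).as_matrix()
for f in F: print((M.T@(np.r_[f,110+14]-o["eef_pos"])).round(1))
```

```text
[[482.9 379.1]
 [468.9 321.6]
 [453.2 262.5]
 [438.3 206.2]] scale 0.994672772058796 yaw 75.48799214482955
[[483.4 379.5]
 [468.4 321.4]
 [453.3 263.3]
 [438.3 205.2]]
[326.2 120.7 -53.7]
[ 331.7  120.8 -113.5]
[ 337.3  120.9 -173.2]
[ 342.8  120.9 -233. ]
```

>>> carry_out(increments=[[0,[0.033,0,-0.0113],0],[0,[0.033,0,-0.0113],0],[0,[0.033,0,-0.0113],0],[0,[0.033,0,-0.0113],0],[0,[0.033,0,-0.0113],0],[0,[0.033,0,-0.0113],0],[0,[0.033,0,-0.0113],0],[0,[0.033,0,-0.0113],0],[0,[0.033,0,-0.0113],0],[0,[0.033,0,-0.0113],0]], squeeze=20)

```text
time: 1.03
eef_pos: [468.1, 321.5, 245.2]
orientation: [-1.554, 0.271, -0.271]
wrist_force: [-0.2, 0.9, -0.7]
grip_width: 0.2
```

```bash
cat > st.py <<'E'
from h import *
from plant import imaging,ctrl
o=ctrl.observe(); M=R.from_rotvec(o["orientation"]).as_matrix()
print(o["time"],o["eef_pos"].round(1),o["wrist_force"].round(2),o["grip_width"],ctrl.tip_extent); print(M.round(3))
for n,f in zip(("round","square","small"),([468.4,321.4],[453.3,263.3],[438.3,205.2])):
    print(n,(M.T@(np.r_[f,86+ctrl.tip_extent]-o["eef_pos"])).round(1))
E
python3 st.py
```

```text
1.0333 [468.1 321.5 245.2] [-0.18  0.91 -0.71] 0.23908391460140388 14.0
[[ 0.941 -0.     0.339]
 [-0.339  0.     0.941]
 [-0.    -1.     0.   ]]
round [  0.3 145.2  -0. ]
square [  5.8 145.2 -59.8]
small [  11.4  145.2 -119.5]
```

>>> carry_out(increments=[[0,[0,0.018,0],0],[0,[0,0.018,0],0],[0,[0,0.018,0],0],[0,[0,0.018,0],0],[0,[0,0.018,0],0],[0,[0,0.016,0],0],[0,[0,0.014,0],0],[0,[0,0.005,0],0],[0,[0,0,0],0],[0,[0,0,0],0]])

```text
time: 1.87
eef_pos: [467.1, 322.9, 120.5]
orientation: [-1.554, 0.271, -0.271]
wrist_force: [-0.8, -0.0, -0.5]
grip_width: 0.1
```

```bash
python3 st.py
python3 - <<'E'
from plant import imaging
import cv2,numpy as np
a=imaging.snapshot("wrist")["img"];b=imaging.snapshot("scene")["img"][120:360,240:560]
b=cv2.resize(b,(640,480)); c=np.hstack([a,b])[:,:,::-1]
cv2.imwrite("pics/w1.png",cv2.resize(c,(800,300),interpolation=cv2.INTER_AREA))
E
```

```text
1.8667 [467.1 322.9 120.5] [-0.77 -0.02 -0.54] 0.05817994977456649 14.0
[[ 0.941 -0.     0.339]
 [-0.339 -0.     0.941]
 [-0.    -1.    -0.   ]]
round [ 1.7 20.5 -0.9]
square [  7.2  20.5 -60.7]
small [  12.8   20.5 -120.5]
```

View pics/w1.png

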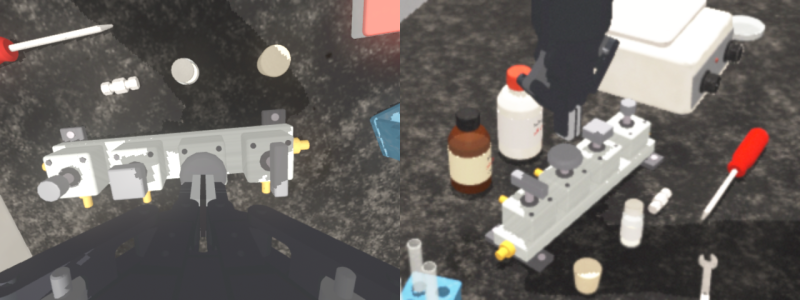

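>>> carry_out(increments=[[0,[0.001,0.005,-0.0005],0],[0,[0,0.005,0],0],[0,[0,0.004,0],0],[0,[0,0.002,0],0],[0,[0,0.002,0],0],[0,[0,0.002,0],0],[0,[0,0.002,0],0],[0,[0,0.002,0],0],[0,[0,0.001,0],0],[0,[0,0.001,0],0]])

```text
time: 2.8
eef_pos: [467.9, 322.0, 94.5]
orientation: [-1.554, 0.271, -0.272]
wrist_force: [-1.2, -0.5, 3.6]
grip_width: 0.1
```

```bash
python3 st.py|grep -v "^ \|\[\["; python3 st.py|head -1
```

```text
2.8 [467.9 322.   94.5] [-1.22 -0.5   3.59] 0.09190533199105144 14.0
round [ 0.7 -5.5 -0.4]
square [  6.2  -5.5 -60.2]
small [  11.8   -5.5 -120. ]
2.8 [467.9 322.   94.5] [-1.22 -0.5   3.59] 0.09190533199105144 14.0
```

>>> carry_out(increments=[[0,[0,0.001,0],0],[0,[0,0.001,0],0],[0,[0,0.001,0],0],[0,[0,0.001,0],0],[0,[0,0.001,0],0],[0,[0,0.001,0],0],[0,[0,0.0008,0],0],[0,[0,0.0005,0],0],[0,[0,0,0],0],[0,[0,0,0],0]])

```text
time: 3.63
eef_pos: [467.9, 322.0, 86.8]
orientation: [-1.554, 0.271, -0.271]
wrist_force: [0.1, -0.6, 0.9]
grip_width: -0.3
```

>>> carry_out(increments=[[0,[0,0.0003,0],0],[0,[0,0.0003,0],0],[0,[0,0,0],0],[0,[0,0,0],0],[0,[0,0,0],0],[0,[0,0,0],0],[0,[0,0,0],0],[0,[0,0,0],0],[0,[0,0,0],0],[0,[0,0,0],0]])

```text
time: 4.47
eef_pos: [467.9, 322.1, 86.4]
orientation: [-1.554, 0.271, -0.271]
wrist_force: [0.0, -0.1, 2.3]
grip_width: 0.3
```

Travel is about 13.6 mm, with light contact. Next: lift and go over the square head.

>>> carry_out(increments=[[0,[0,-0.01,0],0],[0,[0,-0.012,0],0],[0,[0,-0.012,0],0],[0,[0.0015,0,-0.015],0],[0,[0.0015,0,-0.015],0],[0,[0.0015,0,-0.015],0],[0,[0.0015,0,-0.015],0],[0,[0,0,0],0],[0,[0,0,0],0],[0,[0,0,0],0]])

```text
time: 5.3
eef_pos: [453.7, 264.0, 120.9]
orientation: [-1.553, 0.271, -0.272]
wrist_force: [-0.2, 0.2, -0.4]
grip_width: 0.0
```

```bash
python3 st.py
python3 - <<'E'
from plant import imaging
import cv2,numpy as np
a=imaging.snapshot("wrist")["img"];b=imaging.snapshot("scene")["img"][120:360,240:560]
b=cv2.resize(b,(640,480)); c=np.hstack([a,b])[:,:,::-1]
cv2.imwrite("pics/w2.png",cv2.resize(c,(800,300),interpolation=cv2.INTER_AREA))
E
```

```text
5.3 [453.7 264.  120.9] [-0.21  0.25 -0.35] 0.011133267883323923 14.0
[[ 0.941  0.001  0.339]
 [-0.339  0.001  0.941]
 [ 0.001 -1.     0.001]]
round [-5.7 20.9 59. ]
square [-0.2 20.9 -0.8]
small [  5.4  20.8 -60.6]
```

View pics/w2.png

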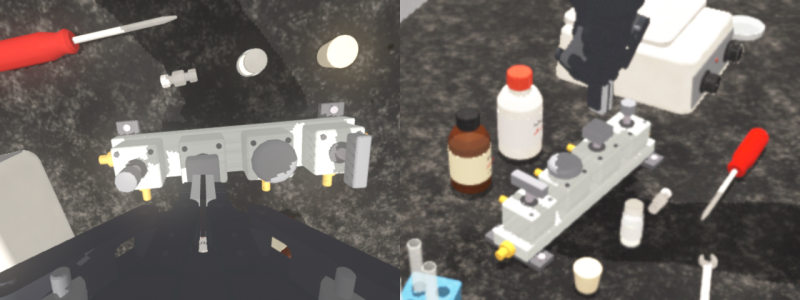

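The round head is visibly down at (565,165) against (565,157) before, and the tip hangs centred over the square head. Now pressing the square one.

>>> carry_out(increments=[[0,[0,0.005,-0.0005],0],[0,[0,0.005,0],0],[0,[0,0.004,0],0],[0,[0,0.002,0],0],[0,[0,0.002,0],0],[0,[0,0.002,0],0],[0,[0,0.002,0],0],[0,[0,0.002,0],0],[0,[0,0.001,0],0],[0,[0,0.001,0],0]])

```text
time: 6.23
eef_pos: [453.0, 263.1, 94.6]
orientation: [-1.553, 0.271, -0.271]
wrist_force: [-1.7, 0.2, 2.9]
grip_width: -0.2
```

>>> carry_out(increments=[[0,[0,0.001,0],0],[0,[0,0.001,0],0],[0,[0,0.001,0],0],[0,[0,0.001,0],0],[0,[0,0.001,0],0],[0,[0,0.001,0],0],[0,[0,0.001,0],0],[0,[0,0.0007,0],0],[0,[0,0.0002,0],0],[0,[0,0,0],0]])

```text
time: 7.07
eef_pos: [453.0, 263.1, 86.3]
orientation: [-1.554, 0.271, -0.271]
wrist_force: [-0.7, 0.7, 2.5]
grip_width: -0.0
```

>>> carry_out(increments=[[0,[0,0,0],0],[0,[0,-0.01,0],0],[0,[0,-0.012,0],0],[0,[0,-0.012,0],0],[0,[0.0015,0,-0.015],0],[0,[0.0015,0,-0.015],0],[0,[0.0015,0,-0.015],0],[0,[0.0013,0,-0.0148],0],[0,[0,0,0],0],[0,[0,0,0],0]])

```text
time: 7.9
eef_pos: [438.4, 204.6, 121.1]
orientation: [-1.553, 0.272, -0.273]
wrist_force: [0.0, -0.4, 0.1]
grip_width: -0.0
```

```bash
python3 st.py
python3 - <<'E'
from plant import imaging
import cv2,numpy as np
a=imaging.snapshot("wrist")["img"];b=imaging.snapshot("scene")["img"][120:360,240:560]
b=cv2.resize(b,(640,480)); c=np.hstack([a,b])[:,:,::-1]
cv2.imwrite("pics/w3.png",cv2.resize(c,(800,300),interpolation=cv2.INTER_AREA))
E
```

```text
7.9 [438.4 204.6 121.1] [ 0.04 -0.43  0.06] -0.004326312244648503 14.0
[[ 0.94   0.001  0.34 ]
 [-0.34   0.     0.94 ]
 [ 0.001 -1.     0.001]]
round [-11.6  21.2 120.1]
square [-6.  21.1 60.3]
small [-0.4 21.1  0.5]
```

View pics/w3.png

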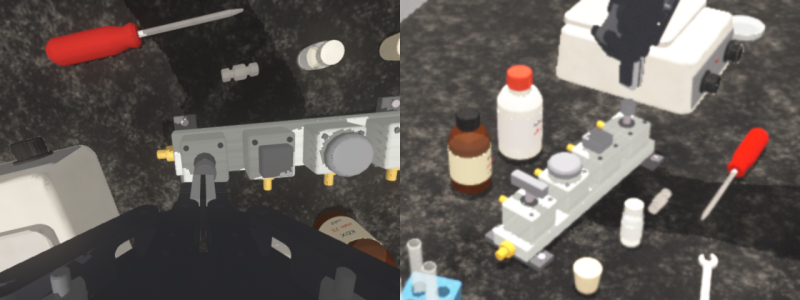

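The square head is down at (597,140), and the tip is over the small head at (628,105). Now pressing it.

>>> carry_out(increments=[[0,[0,0.005,0.0005],0],[0,[0,0.005,0],0],[0,[0,0.004,0],0],[0,[0,0.002,0],0],[0,[0,0.002,0],0],[0,[0,0.002,0],0],[0,[0,0.002,0],0],[0,[0,0.002,0],0],[0,[0,0.001,0],0],[0,[0,0.001,0],0]])

```text
time: 8.83
eef_pos: [438.3, 205.4, 94.6]
orientation: [-1.553, 0.271, -0.271]
wrist_force: [-2.4, -0.2, 2.4]
grip_width: 0.3
```

>>> carry_out(increments=[[0,[0,0.001,0],0],[0,[0,0.001,0],0],[0,[0,0.001,0],0],[0,[0,0.001,0],0],[0,[0,0.001,0],0],[0,[0,0.001,0],0],[0,[0,0.001,0],0],[0,[0,0.0008,0],0],[0,[0,0.0002,0],0],[0,[0,0,0],0]])

```text
time: 9.67
eef_pos: [438.4, 205.3, 86.4]
orientation: [-1.554, 0.271, -0.271]
wrist_force: [-0.6, -0.3, 0.9]
grip_width: -0.1
```

>>> carry_out(increments=[[0,[0,0,0],0],[0,[0,0,0],0],[0,[0,-0.012,0],0],[0,[0,-0.02,0],0],[0,[0,-0.03,0],0],[0,[0,-0.03,0],0],[0,[0,-0.03,0],0],[0,[0,-0.03,0],0],[0,[0,0,0],0],[0,[0,0,0],0]])

```text
time: 10.5
eef_pos: [439.8, 205.5, 240.3]
orientation: [-1.552, 0.268, -0.275]
wrist_force: [0.1, 0.1, -0.7]
grip_width: 0.3
```

```bash
python3 st.py|head -1
python3 - <<'E'
from plant import imaging
import cv2,numpy as np
a=imaging.snapshot("wrist")["img"];b=imaging.snapshot("scene")["img"][120:360,240:560]
b=cv2.resize(b,(640,480)); c=np.hstack([a,b])[:,:,::-1]
cv2.imwrite("pics/w4.png",cv2.resize(c,(800,300),interpolation=cv2.INTER_AREA))
E
```

```text
10.5 [439.8 205.5 240.3] [ 0.15  0.12 -0.67] 0.34091087594234964 14.0
```

View pics/w4.png

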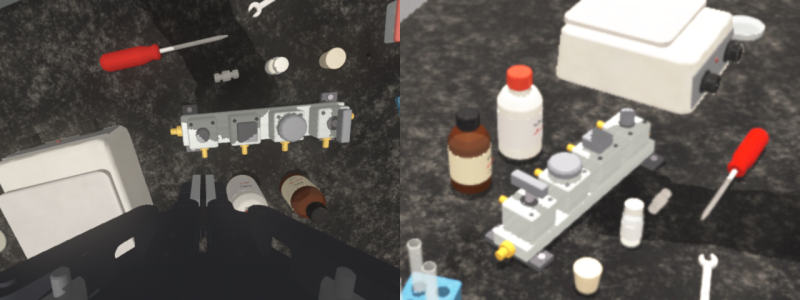

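The final picture shows the round, square and small heads down, the bar still up, and the bystanders unmoved. The arm is clear, so I'm handing in.

```bash
python3 -c "
from plant import job
print(job.sign_off())"
```

```text
the job is handed in; nothing more can be done
None
```

I pressed the large round, square and small round valves down in that order with the shut fingertips, then lifted clear and handed the job in at about 10.5 s. The sign-off reports no verdict.

- **Travel:** judged from the fingertip height at the end of each press, each head went about 13.6 mm down its 14 mm travel. I don't have a direct reading of the joints.
- **Force:** the wrist readings at the end of each move stayed below about 4 N. I did not clearly feel the hard stop on any head.
- **Last picture:** the three heads are down, the bar-shaped head is still up, and the bottles and small parts look unmoved, judged by eye. No check failed or disagreed.

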